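# Fish the humidity cartridge out of the tall jar

## Task

Take the hook rod from its fork stand, find the eye of the strap on the humidity cartridge that hangs deep in the tall frosted jar, and lift the cartridge out with the hook, feeling your way gently: jar and cartridge are fragile, the cartridge must stay level inside the jar, and the fingers must not touch it. Set the cartridge down softly, standing upright in the walnut tray, unhook it, and hang the rod back in its fork stand. Leave the capo, peg winder, pick box and small capped jar where they are.

Things in the scene. Friction and masses are not known exactly. Their poses are not given: they have to be found in the camera images.
- jar: Tall narrow frosted see-through jar, open on top, fixed. Outside 80 (its x) x 58 (y) x 130 mm high, walls 4 mm, inside 72 x 50 mm. Origin: centre of its underside, z up. On each inner long wall (+y, -y) a white ledge, 7 mm deep, 60 mm long, top 32 mm above the origin, carries the cartridge; 4 mm stops let it shift only 2 mm. More than 25 N on the jar breaks it.
- jar_mouth (a point): Centre of the jar's open mouth, 130 mm above the jar's origin; axes as the jar's.
- cartridge: Green humidity cartridge, block 68 (x) x 32 (y) x 34 mm high, 0.15 to 0.3 kg. Origin: centre of its underside, z up; axes as the jar's at the start. Lugs on its +y and -y sides, undersides 22 mm above the origin, hang on the jar's ledges (its underside 10 mm above the jar's); it lifts straight up. An orange strap with an eye stands on its top. More than 20 N between rod and cartridge breaks it.
- cartridge_top (a point): Centre of the cartridge's top, 34 mm above its origin. Here the strap (4 mm along x, 24 mm along y) comes out, ending in an upright eye of 4 mm wire in the plane x = 0. How far it is pulled out differs each time and is NOT measured: the eye's highest point is 22 to 52 mm above this point. Stiff friction (40 N) holds the strap; it does not slip under allowed forces. See rod_hook for the eye.
- rod_hook (a point): Point on the rod's tongue, 8.5 mm from the shaft's axis, where an eye hangs best. The cartridge's eye, seen along x: opening 20 mm wide and 17 mm high in the middle, from 4 mm to 21 mm below the eye's highest point, where the solid strap begins; its top is a shallow gable, 5 mm lower at the sides than in the middle.
- rod: Hook rod, 0.12 kg. Origin: on the shaft's axis at the height of the tongue's centreline; z up the shaft, x along the tongue. Shaft and tongue 5 mm thick. The tongue runs 16 mm along +x, then turns up: tip top 8 mm above the origin, far side 18.5 mm from the axis. Steel collar 28 x 28 mm, z = 84 to 89 mm; red handle 16 x 16 mm, z = 89 to 144 mm; grip its +y and -y sides at z = 115 mm.
- stand: Fork stand for the rod, fixed. Origin: underside of its base (110 x 90 x 6 mm), z up. Two arms along x, tops 104.5 mm above the origin, 8 mm thick, from x = -25 mm to the post at x = 39 mm; slot between them 14 mm wide, open at the -x end and above, closed at x = 12 mm. The hook hangs 12 mm clear of the base. The arms' outer sides are at y = +-23 mm.
- stand_seat (a point): Middle of the slot on top of the fork, 104.5 mm above the stand's origin (x = y = 0). Hung up, the rod's shaft stands here, its collar rests on the arms (rod origin 20.5 mm above the stand's origin), its tongue along the stand's +x. To take it out raise it some 10 mm and move it along the stand's -x.
- tray: Square walnut tray with a cork floor, fixed, 136 x 136 mm outside, walls 5 mm thick and 14 mm high, flat floor 5 mm above its origin (centre of the underside), z up.
- capo: Black capo lying on the shelf, about 75 x 40 x 12 mm, loose; origin at its underside.
- winder: Yellow peg winder lying on the shelf, about 105 x 22 mm, knob 31 mm high, loose; origin at its underside.
- pick_box: Walnut pick box, 89 x 114 x 47 mm, loose; origin at the centre of its underside.
- cap_jar: Small frosted jar with a twist cap, 60 mm diameter, 75 mm high, loose; origin at the centre of its underside.
Things that resemble listed ones, but are neither listed nor needed, are in the scene too. There is more than one size of the jar; the one meant has the size given above.

How it is judged:
By the outcome, as a careful person would: the job done as asked, in the order asked, and still so for the second after the job is handed in, with the robot touching nothing.
It also fails if it takes over 72 s, if anything falls off the work surface, if the arm or the gripper's body presses on something with over 40 N, if the wrist force passes 120 N, or if a joint passes its speed limit or range.

## Robot

A 6-joint arm with a two-finger parallel gripper is mounted at the origin on the work surface. World frame = base frame: x ahead of the robot, y to its left, z up, the work surface at z = 0. Lengths are in m, angles in degrees, forces in N, time in s.
With the tool pointing down it reaches from about 0.3 to 1 m from the base axis. Payload 5.1 kg.
Tool frame: the origin (TCP) lies on the centre line of the jaws, within the pads' length; the fingertips stand 19 mm ahead of it and the grasp point (between the pads) is the TCP (bot.finger_overhang is the distance from the TCP to the fingertips, in m); z points along the fingers, y is the line along which they close (so a half turn about z gives the same grasp; the last joint's range is limited). The gripper opens to 95 mm and grips with 3 to 60 N. Pads are 20 mm wide; open, the fingers measure 119 mm over their backs; the gripper's body (75 mm by 180 mm) begins 59 mm behind the grasp point.
Start: joints at [-80.191, 7.093, 94.555, -0, 78.352, -4.733], TCP at [0.163, -0.629, 0.234] pointing down, gripper open.
Joint ranges: [-149.61, 149.61], [-58.7, 133.49], [1.44, 155.28], [-77.14, 257.14], [18.33, 153.61], [-166.67, 166.67]. Speed limits (degrees/s): [147.25, 147.25, 180, 180, 180, 180].

## Interface

Orientations are given as a 3x3 rotation matrix whose columns are the frame's x, y, z axes.
In Python, from bench import status, eyes, job_done, bot gives the robot as it stands.
- The arm moves only by the shell command python3 -m inch 'ROWS' [FORCE]. ROWS is a JSON object with one list for each field, all of the same length, 1 to 5, a row being the entries at one place: finger_gap (the finger opening in m), dx, dy, dz (the shift in normalised numbers (1 is 100 cm)), drx, dry, drz (a rotation vector in fractions of the full range, 1 being 45 degrees); each row shifts and turns the commanded pose from where the row before left it, along the tool's axes as they then stand; what a row does not reach is not made up. A row lasts 1/12 s, in which the tool goes at most 0.0417 m and 7.16 degrees, less where a joint would pass 70% of its speed; a pose out of reach is approached as far as the arm can. The fingers move at their own pace and stop on an object; FORCE is the grip in N (left out, the last holds). Time passes only in rows, so rows that do not move let the fingers close. It prints the time, the measured TCP pose, the force, the opening and the grip force at its end. A shift or turn number past 1, either way, is cut back to 1. Input that does not fit is refused with a message, and nothing moves.
- status.observe(): the state, without advancing time (a new reading comes with each control period).
- eyes.read_camera(name): name is "scene" or "top" or "wrist"; returns the picture (384x512x3 uint8, red, green, blue); there is no depth.
- eyes.camera_model(name): a dict with "intrinsics" (3x3 intrinsics, pixels), "origin" and "attitude" of the camera in the world. Camera axes: x right, y up, looking along -z (the intrinsics and any distortion apply to the point x, -y, -z); pixel columns grow to the right and rows downward; lengths in m; the calibration is good to about 2 mm. A picture is of the moment at which its call begins: read the wrist's pose just before it. camera_model takes no time and is no camera call; for the wrist camera it gives the pose at the moment of the call.
- job_done(): hands the job in; it is judged then, once.
The state is a dict: "t": time; "qpos": joint angles; "dq": joint speeds; "joint_efforts": joint torques, N m; "position": TCP position; "orientation": TCP orientation; "contact_force": force on the tool from outside, world axes, zero at the start; "torque": the same for the moment, N m; "width": finger opening in m; "grasp_force": force on a finger pad.
Only numpy, scipy, OpenCV 4.12 (cv2) and the standard library are available. Lean on these libraries where they do the work, as an engineer would, in place of code of your own. Each camera call takes 0.05 s, during which the arm holds its last target. There are 200 camera calls.

## Working session

There is one attempt and no reset: what is moved stays moved. The work goes in short steps, Python scripts to look and compute and a shell command to move; the robot and the scene stay as the last step left them, time stands still between calls to the robot, and variables do not carry over. Pictures are saved under pics/ and viewed, at most 10 in all, crops included, and the job is handed in when it is done.

```bash
ls; mkdir -p pics
python3 - <<'E'
from bench import status, eyes, bot
import cv2, numpy as np
s=status.observe()
print({k:np.round(v,3).tolist() if not isinstance(v,float) else v for k,v in s.items()})
for n in ["scene","top"]:
    im=eyes.read_camera(n); cv2.imwrite(f"pics/{n}0.png",cv2.cvtColor(im,cv2.COLOR_RGB2BGR))
    m=eyes.camera_model(n); print(n,{k:np.round(v,4).tolist() if not isinstance(v,str) else v for k,v in m.items()})
a=cv2.imread("pics/top0.png");cv2.imwrite("pics/top0b.png",cv2.resize(a,(800,600),interpolation=cv2.INTER_CUBIC))
a=cv2.imread("pics/scene0.png");cv2.imwrite("pics/scene0b.png",cv2.resize(a,(800,600),interpolation=cv2.INTER_CUBIC))
E
```

```text
pics
{'t': 0.0, 'qpos': [-80.192, 7.136, 94.635, -0.001, 78.35, -4.732], 'dq': [-0.063, 0.073, 0.07, 0.027, -0.064, -0.032], 'joint_efforts': [0.002, -41.76, -35.993, 0.078, 0.049, -0.0], 'position': [0.163, -0.629, 0.232], 'orientation': [[0.968, 0.251, -0.0], [0.251, -0.968, 0.002], [0.0, -0.002, -1.0]], 'contact_force': [-0.02, 0.255, 0.068], 'torque': [-0.007, 0.019, -0.025], 'grasp_force': 0.0, 'width': 0.09564041341766438}
scene {'intrinsics': [[399.3397, 0.0, 254.6904], [0.0, 399.3397, 186.6317], [0.0, 0.0, 1.0]], 'origin': [1.0621, -0.2376, 0.809], 'attitude': [[0.4489, -0.7019, 0.553], [0.8935, 0.3437, -0.2891], [0.0128, 0.6238, 0.7815]]}
top {'intrinsics': [[483.648, 0.0, 249.4498], [0.0, 483.648, 185.3443], [0.0, 0.0, 1.0]], 'origin': [0.5047, -0.0023, 1.1074], 'attitude': [[0.0094, 0.9967, -0.0807], [-0.9999, 0.0098, 0.0044], [0.0051, 0.0806, 0.9967]]}
```

View pics/top0b.png

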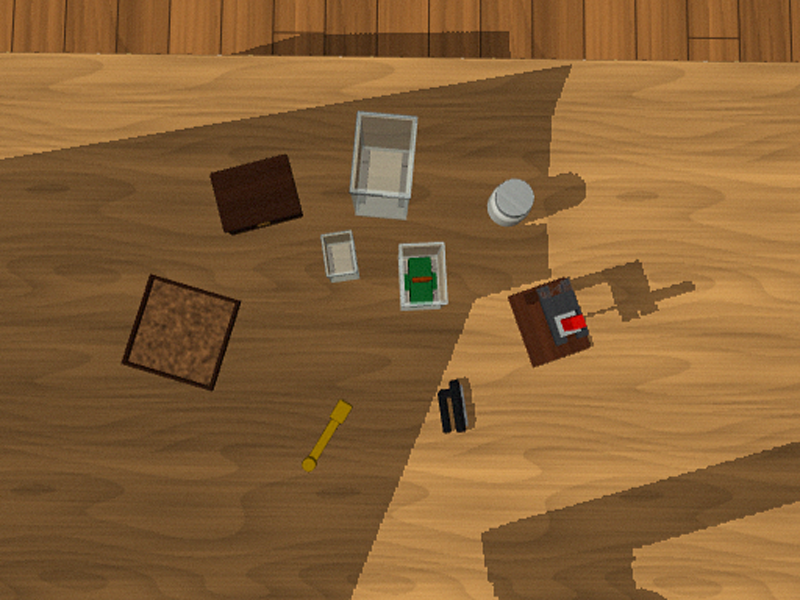

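View pics/scene0b.png

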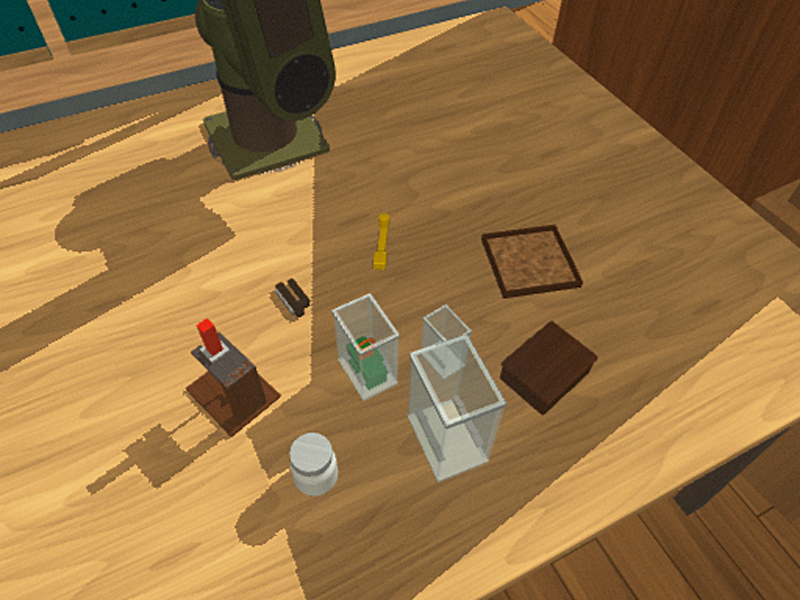

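The top view (800x600) shows the target jar with the green cartridge at about (423,275), the tray at (182,332), the stand with the red-handled rod at (560,320), the capo at (453,406) and the winder at (328,436). The scene view shows the jar at (365,345), the stand at (230,375) and the tray at (532,262). Next I'll enlarge these regions.

```bash
cat > h.py <<'E'
from bench import status, eyes, bot
import cv2, numpy as np
def proj(n,P,m=None):
    m=m or eyes.camera_model(n); R=np.array(m["attitude"]);o=np.array(m["origin"]);K=np.array(m["intrinsics"])
    c=(np.atleast_2d(P)-o)@R; c=c*[1,-1,-1]; u=c@K.T; return u[:,:2]/u[:,2:]
def plane(n,uv,z,m=None):
    m=m or eyes.camera_model(n); R=np.array(m["attitude"]);o=np.array(m["origin"]);K=np.array(m["intrinsics"])
    uv=np.atleast_2d(uv); d=np.c_[uv,np.ones(len(uv))]@np.linalg.inv(K).T*[1,-1,-1]@R.T
    return o+d*((z-o[2])/d[:,2])[:,None]
def crop(src,x0,y0,w,h,k):
    return cv2.resize(src[y0:y0+h,x0:x0+w],None,fx=k,fy=k,interpolation=cv2.INTER_CUBIC)
E
python3 - <<'E'
from h import *
t=cv2.imread("pics/top0.png");s=cv2.imread("pics/scene0.png")
# top: jar 250..290,150..200 ; stand 320..385,170..240
A=crop(t,250,148,50,55,8); B=crop(t,320,170,50,70,8)[:560]
A=cv2.copyMakeBorder(A,0,560-A.shape[0],0,0,cv2.BORDER_CONSTANT)
cv2.imwrite("pics/c1.png",np.hstack([A,B]))
A=crop(s,205,180,60,80,7); B=crop(s,112,195,54,80,7)
cv2.imwrite("pics/c2.png",np.hstack([A,B]))
m=eyes.camera_model("wrist");o=status.observe();R=np.array(o["orientation"])
print(m["intrinsics"]); print("cam in tool",R.T@(np.array(m["origin"])-o["position"]),R.T@m["attitude"])
E
```

```text
[[279.30306561   0.         256.92416102]
 [  0.         279.30306561 186.687192  ]
 [  0.           0.           1.        ]]
cam in tool [ 0.08426814  0.00038791 -0.15137234] [[-1.06434909e-03  9.55730676e-01  2.94240959e-01]
 [ 9.99999230e-01  8.29488301e-04  9.22987944e-04]
 [ 6.38058459e-04  2.94241715e-01 -9.55730823e-01]]
```

View pics/c1.png

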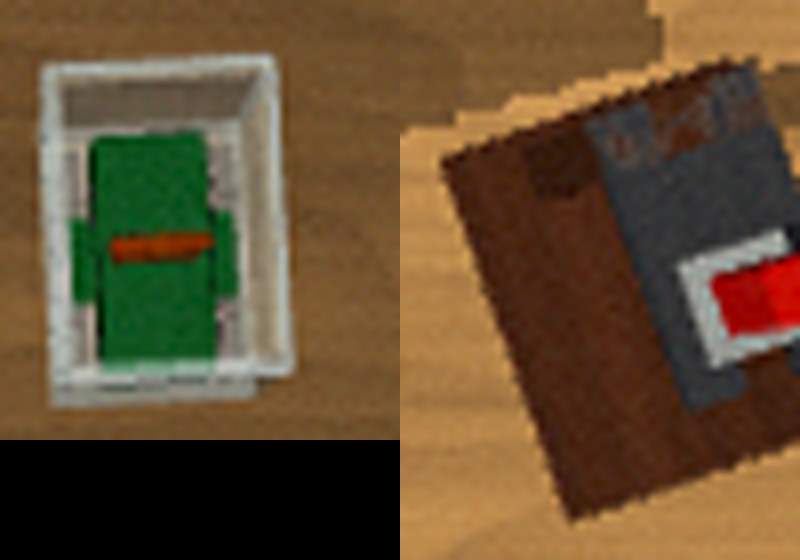

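View pics/c2.png

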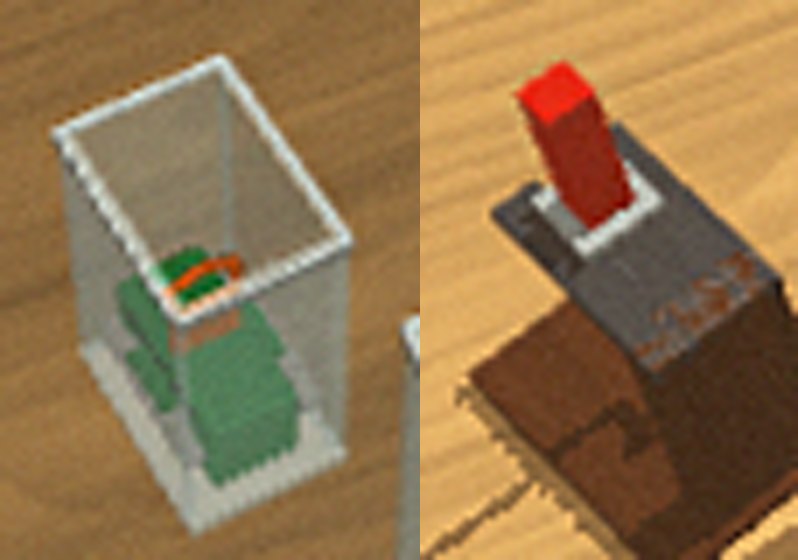

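c1 (top, x8) shows the jar rim corners at (40,65), (276,55), (294,375) and (50,390), and the orange strap from (112,248) to (212,242). The fork arms run from (695,410) to (590,125). c2 (scene, x7) shows the rim corners at (55,132), (222,57), (352,240) and (182,322), with the eye's top at about (215,260). The handle top is at (557,92).

```bash
cat > fit.py <<'E'
from h import *
from scipy.optimize import least_squares
def un(p,k,x0,y0): p=np.array(p,float); return (p+.5)/k-.5+[x0,y0]
def W(p,L):
    c,s=np.cos(p[2]),np.sin(p[2]); L=np.atleast_2d(L)
    return np.c_[p[0]+c*L[:,0]-s*L[:,1],p[1]+s*L[:,0]+c*L[:,1],L[:,2]]
def fit(obs,p0):  # obs: list of (cam,pixel,local fn)
    M={n:eyes.camera_model(n) for n in ("top","scene")}
    f=lambda p:np.concatenate([(proj(n,W(p,l(p) if callable(l) else l),M[n])-u).ravel() for n,u,l in obs])
    r=least_squares(f,p0,loss="soft_l1"); return r.x,np.round(r.fun.reshape(-1,2),1).tolist()
if __name__=="__main__":
    T=lambda x,y:un((x,y),8,250,148); S=lambda x,y:un((x,y),7,205,180)
    h=.130
    J=[("top",T(40,65),(.04,.029,h)),("top",T(276,55),(.04,-.029,h)),("top",T(294,375),(-.04,-.029,h)),("top",T(50,388),(-.04,.029,h)),
     ("scene",S(55,132),(-.04,-.029,h)),("scene",S(222,57),(-.04,.029,h)),("scene",S(352,240),(.04,.029,h)),("scene",S(182,322),(.04,-.029,h)),
     ("scene",S(200,533),(.04,-.029,0)),("scene",S(345,455),(.04,.029,0)),("scene",S(82,350),(-.04,-.029,0))]
    j,r=fit(J,[.6,-.03,.03]);print("jar",j[:2],np.degrees(j[2]),r)
    T=lambda x,y:un((x,y),8,320,170); S=lambda x,y:un((x,y),7,112,195)
    q=.1045
    D=[("top",T(295,410),(-.025,.023,q)),("top",T(345,392),(-.025,.007,q)),("top",T(45,160),(.055,.045,.006)),("top",T(170,520),(-.055,.045,.006)),
     ("scene",S(72,213),(-.025,-.023,q)),("scene",S(50,375),(-.055,-.045,.006)),("scene",S(360,280),lambda p:(p[3],.023,q)),("scene",S(235,375),lambda p:(p[3],-.023,q)),
     ("scene",S(97,95),(-.008,-.008,.1645)),("scene",S(142,62),(-.008,.008,.1645)),("scene",S(175,90),(.008,.008,.1645)),("scene",S(132,122),(.008,-.008,.1645))]
    d,r=fit(D,[.5,-.25,.35,.055]);print("stand",d[:2],np.degrees(d[2]),d[3],r)
    t=lambda x,y:un((x,y),1.5625,0,0)
    Y=[("top",t(150,275),(.068,.068,.014)),("top",t(240,300),(.068,-.068,.014)),("top",t(213,390),(-.068,-.068,.014)),("top",t(122,363),(-.068,.068,.014))]
    y,r=fit(Y,[.5,.3,.2]);print("tray",y[:2],np.degrees(y[2]),r)
    # eye: strap ends/top in both views -> triangulate height
    S=lambda x,y:un((x,y),7,205,180);T=lambda x,y:un((x,y),8,250,148)
    for z in (.066,.076,.086,.096):
        P=[(0,0,z),(0,.012,z-.005),(0,-.012,z-.005)]
        print(z,((proj("scene",W(j,P))-[205,180]+.5)*7-.5).round().tolist(),((proj("top",W(j,P))-[250,148]+.5)*8-.5).round().tolist())
E
python3 fit.py
```

```text
jar [ 0.60606387 -0.04865538] 3.6964473593723275 [[0.3, 0.2], [-0.8, -0.1], [-0.6, -1.0], [1.3, -1.0], [-0.0, -1.1], [0.1, -1.0], [0.1, -0.9], [-0.4, -0.9], [-0.9, 0.4], [0.4, 0.4], [-0.1, 0.6]]
stand [ 0.54741128 -0.24157551] 18.91947034458806 0.056127325250504685 [[-0.5, -0.9], [0.6, -1.1], [0.4, 0.4], [0.6, 1.4], [-0.1, -0.8], [-1.9, -2.3], [0.4, -0.3], [-0.2, 0.1], [0.2, -0.1], [0.6, -0.0], [0.6, 0.6], [-0.0, 0.7]]
tray [0.52957061 0.29361011] -15.378636045592007 [[0.2, -0.8], [0.1, -0.3], [-0.3, 0.3], [0.0, 0.8]]
0.066 [[207.0, 297.0], [241.0, 290.0], [175.0, 321.0]] [[154.0, 241.0], [109.0, 245.0], [197.0, 240.0]]
0.076 [[207.0, 279.0], [240.0, 272.0], [174.0, 304.0]] [[156.0, 237.0], [111.0, 241.0], [200.0, 237.0]]
0.086 [[206.0, 261.0], [240.0, 254.0], [172.0, 286.0]] [[158.0, 233.0], [112.0, 238.0], [202.0, 233.0]]
0.096 [[205.0, 243.0], [239.0, 236.0], [171.0, 268.0]] [[159.0, 230.0], [113.0, 234.0], [204.0, 229.0]]
```

Units first: turns go in shares of 45 degrees. So -2.2 degrees / 45 = -0.0489.

```bash
python3 -m inch '{"finger_gap": [0.095, 0.095, 0.095, 0.095, 0.095], "dx": [0.0313, 0.0313, 0.0313, 0.0313, 0.0313], "dy": [-0.0185, -0.0185, -0.0185, -0.0185, -0.0185], "dz": [0, 0, 0, 0, 0], "drx": [0, 0, 0, 0, 0], "dry": [0, 0, 0, 0, 0], "drz": [0, 0, 0, 0, 0]}' 30
python3 -m inch '{"finger_gap": [0.095, 0.095, 0.095, 0.095, 0.095], "dx": [0.0313, 0.0313, 0.0313, 0.0313, 0.0313], "dy": [-0.0185, -0.0185, -0.0185, -0.0185, -0.0185], "dz": [0, 0, 0, 0, 0], "drx": [0, 0, 0, 0, 0], "dry": [0, 0, 0, 0, 0], "drz": [0, 0, 0, 0, 0]}'
python3 -m inch '{"finger_gap": [0.095, 0.095, 0.095, 0.095, 0.095], "dx": [0.0313, 0.0313, 0.0313, 0.0313, 0.0313], "dy": [-0.0185, -0.0185, -0.0185, -0.0185, -0.0185], "dz": [0, 0, 0, 0, 0], "drx": [0, 0, 0, 0, 0], "dry": [0, 0, 0, 0, 0], "drz": [0, 0, 0, -0.0489, -0.0489]}'
python3 -m inch '{"finger_gap": [0.095, 0.095], "dx": [0, 0], "dy": [0, 0], "dz": [0, 0], "drx": [0, 0], "dry": [0, 0], "drz": [0, 0]}'
python3 - <<'E'
from fit import *
o=status.observe();print(np.round(o["position"],4),np.round(o["orientation"],4).tolist())
m=eyes.camera_model("wrist");im=eyes.read_camera("wrist");np.save("w1.npy",m,allow_pickle=True)
im=cv2.cvtColor(im,cv2.COLOR_RGB2BGR);cv2.imwrite("pics/w1.png",im)
cv2.imwrite("pics/w1b.png",cv2.resize(im,(800,600),interpolation=cv2.INTER_CUBIC))
E
```

```text
t: 0.52
position: [0.2921, -0.4988, 0.233]
orientation: [[0.968, 0.251, -0.0], [0.251, -0.968, 0.001], [-0.0, -0.001, -1.0]]
contact_force: [0.7, -0.2, 0.7]
width: 0.0953
grasp_force: 0.0
t: 0.93
position: [0.4205, -0.3698, 0.2332]
orientation: [[0.968, 0.251, -0.0], [0.251, -0.968, 0.0], [-0.0, -0.0, -1.0]]
contact_force: [-0.2, -0.3, -0.1]
width: 0.0948
grasp_force: 0.0
t: 1.35
position: [0.5478, -0.2401, 0.2331]
orientation: [[0.945, 0.326, -0.001], [0.326, -0.945, 0.0], [-0.0, -0.0, -1.0]]
contact_force: [0.4, -0.1, 0.4]
width: 0.0951
grasp_force: 0.0
t: 1.52
position: [0.5475, -0.2402, 0.2329]
orientation: [[0.945, 0.328, -0.001], [0.328, -0.945, 0.0], [-0.001, -0.001, -1.0]]
contact_force: [0.2, 0.2, -0.8]
width: 0.0947
grasp_force: 0.0
[ 0.5475 -0.2402  0.2329] [[0.9448, 0.3275, -0.0013], [0.3275, -0.9448, 0.0004], [-0.0011, -0.0008, -1.0]]
```

View pics/w1b.png

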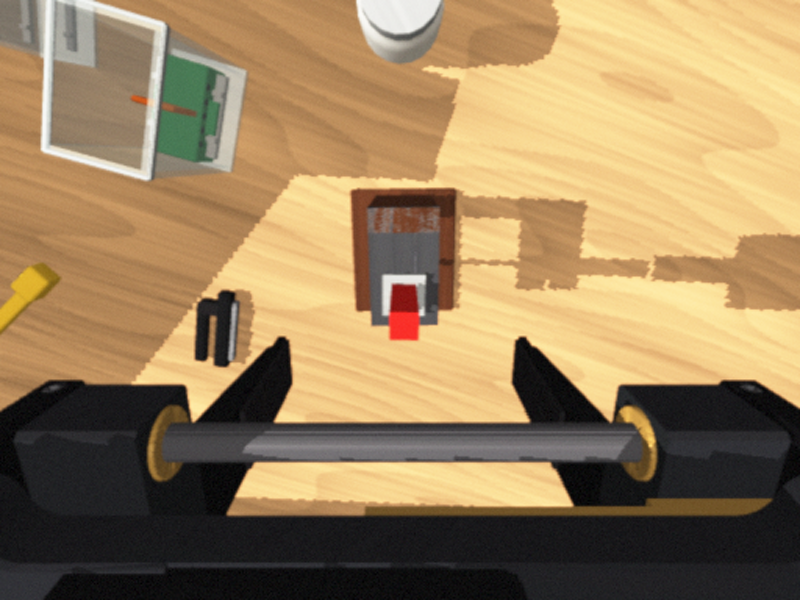

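The wrist view shows the red handle top centred at (404,325) between the fingertips, the fork arms at x 372 to 437 parallel to the tool x-axis, and the jar at upper left with its rim corners at (43,5), (166,22), (152,180), (42,150). The strap runs from (132,98) to (195,112).

Run:
```python
from fit import *
m=np.load("w1.npy",allow_pickle=True).item()
u=lambda l:un(l,1.5625,0,0)
H=plane("wrist",u([(390,311),(418,311),(419,340),(389,340)]),.1645,m);print("handle",H.mean(0))
A=plane("wrist",u([(372,326),(437,325),(439,231),(369,232)]),.1045,m);print("arms",A.round(4).tolist())
b=plane("wrist",u([(352,189),(456,189),(357,310),(458,309)]),.006,m);print("base",b.round(4).tolist(), b.mean(0))
C=plane("wrist",u([(383,276),(426,276)]),.1095,m);print("collar",C.round(4).tolist())
R=plane("wrist",u([(166,22),(152,180),(42,150)]),.130,m);print("rim",R.round(4).tolist())
j=np.array([.606,-.0487,np.radians(3.7)]);print("rim pred",W(j,[(.04,-.029,.13),(-.04,-.029,.13),(-.04,.029,.13)]).round(4).tolist())
for z in (.07,.08,.09): print(z,plane("wrist",u([(132,98),(195,112)]),z,m).round(4).tolist())
```

```text
handle [ 0.54561395 -0.24233462  0.1645    ]
arms [[0.5158, -0.2296, 0.1045], [0.5311, -0.2716, 0.1045], [0.5923, -0.2502, 0.1045], [0.5769, -0.2078, 0.1045]]
base [[0.5892, -0.1812, 0.006], [0.6179, -0.2643, 0.006], [0.487, -0.2176, 0.006], [0.5183, -0.3049, 0.006]] [ 0.55309335 -0.24200167  0.006     ]
collar [[0.5534, -0.2253, 0.1095], [0.5626, -0.2518, 0.1095]]
rim [[0.6504, -0.0771, 0.13], [0.5696, -0.0834, 0.13], [0.5658, -0.023, 0.13]]
rim pred [[0.6478, -0.0751, 0.13], [0.568, -0.0802, 0.13], [0.5642, -0.0223, 0.13]]
0.07 [[0.6043, -0.0314, 0.07], [0.6094, -0.0726, 0.07]]
0.08 [[0.605, -0.0372, 0.08], [0.61, -0.077, 0.08]]
0.09 [[0.6058, -0.043, 0.09], [0.6106, -0.0815, 0.09]]
```

```bash
python3 -m inch '{"finger_gap": [0.095, 0.06, 0.05, 0.04, 0.035], "dx": [-0.0018, 0, 0, 0, 0], "dy": [0.0014, 0, 0, 0, 0], "dz": [0.02, 0.03, 0.03, 0.0174, 0], "drx": [0, 0, 0, 0, 0], "dry": [0, 0, 0, 0, 0], "drz": [0, 0, 0, 0, 0]}' 40
python3 -m inch '{"finger_gap": [0.03, 0.01, 0.005, 0.0, 0.0], "dx": [0, 0, 0, 0, 0], "dy": [0, 0, 0, 0, 0], "dz": [0, 0, 0, 0, 0], "drx": [0, 0, 0, 0, 0], "dry": [0, 0, 0, 0, 0], "drz": [0, 0, 0, 0, 0]}' 40
python3 -m inch '{"finger_gap": [0, 0], "dx": [0, 0], "dy": [0, 0], "dz": [0, 0], "drx": [0, 0], "dry": [0, 0], "drz": [0, 0]}'
```

```text
t: 1.98
position: [0.5415, -0.2433, 0.1306]
orientation: [[0.947, 0.322, -0.009], [0.322, -0.947, 0.005], [-0.007, -0.007, -1.0]]
contact_force: [-1.1, 1.3, -0.2]
width: 0.0738
grasp_force: 0.0
t: 2.4
position: [0.5464, -0.2441, 0.138]
orientation: [[0.946, 0.324, 0.002], [0.324, -0.946, -0.001], [0.002, 0.002, -1.0]]
contact_force: [0.1, -0.7, -0.1]
width: 0.0405
grasp_force: 0.0
t: 2.57
position: [0.546, -0.2437, 0.1369]
orientation: [[0.946, 0.325, 0.001], [0.325, -0.946, -0.0], [0.001, 0.001, -1.0]]
contact_force: [-0.6, 0.2, 0.1]
width: 0.0273
grasp_force: 0.0
```

```bash
python3 -m inch '{"finger_gap": [0, 0, 0, 0], "dx": [0, 0, 0, 0], "dy": [0, 0, 0, 0], "dz": [0, 0, 0, 0], "drx": [0, 0, 0, 0], "dry": [0, 0, 0, 0], "drz": [0, 0, 0, 0]}'
```

```text
t: 2.9
position: [0.5457, -0.2434, 0.1363]
orientation: [[0.946, 0.325, -0.0], [0.325, -0.946, 0.0], [-0.0, -0.0, -1.0]]
contact_force: [-0.2, 0.7, 1.8]
width: 0.0159
grasp_force: 40.0
```

Converted, 5 degrees / 45 = 0.1111.

```bash
python3 -m inch '{"finger_gap": [0, 0, 0, 0, 0], "dx": [0, 0, -0.004, -0.015, -0.018], "dy": [0, 0, 0, 0, 0], "dz": [-0.007, -0.008, 0, 0, 0], "drx": [0, 0, 0, 0, 0], "dry": [0, 0, 0, 0, 0], "drz": [0, 0, 0, 0, 0]}'
python3 -m inch '{"finger_gap": [0, 0, 0, 0, 0], "dx": [-0.015, -0.004, 0, 0, 0], "dy": [0, 0, 0, 0, -0.005], "dz": [0, -0.005, -0.03, -0.035, -0.035], "drx": [0, 0, 0, 0, 0], "dry": [0, 0, 0, 0, 0], "drz": [0, 0, 0, 0, 0]}'
python3 -m inch '{"finger_gap": [0, 0, 0, 0, 0], "dx": [0.01, 0.0168, 0.0168, 0.0168, 0.0168], "dy": [-0.015, -0.019, -0.019, -0.019, -0.019], "dz": [-0.025, -0.008, 0, 0, 0], "drx": [0, 0, 0, 0, 0], "dry": [0, 0, 0, 0, 0], "drz": [0, 0, 0, 0, 0]}'
python3 -m inch '{"finger_gap": [0, 0, 0, 0, 0], "dx": [0.0168, 0.0168, 0.0168, 0.0168, 0.0071], "dy": [-0.019, -0.019, -0.019, -0.0107, -0.006], "dz": [0, 0, 0, 0, 0], "drx": [0, 0, 0, 0, 0], "dry": [0, 0, 0, 0, 0], "drz": [0, 0, 0, 0, 0]}'
python3 -m inch '{"finger_gap": [0, 0, 0, 0, 0], "dx": [0, 0, 0, 0, 0], "dy": [0, 0, 0, 0, 0], "dz": [0, 0, 0, 0, 0], "drx": [0, 0, 0, 0, 0], "dry": [0, 0, 0, 0, 0], "drz": [0.0667, 0.1111, 0.1111, 0.0489, 0]}'
python3 -m inch '{"finger_gap": [0, 0, 0], "dx": [0, 0, 0], "dy": [0, 0, 0], "dz": [0, 0, 0], "drx": [0, 0, 0], "dry": [0, 0, 0], "drz": [0, 0, 0]}'
python3 - <<'E'
from fit import *
o=status.observe();print(np.round(o["position"],4),np.round(o["orientation"],4).tolist(),o["contact_force"])
m=eyes.camera_model("wrist");im=eyes.read_camera("wrist");np.save("w2.npy",m,allow_pickle=True)
im=cv2.cvtColor(im,cv2.COLOR_RGB2BGR);cv2.imwrite("pics/w2.png",im)
cv2.imwrite("pics/w2b.png",crop(im,150,30,200,150,4))
s=cv2.cvtColor(eyes.read_camera("scene"),cv2.COLOR_RGB2BGR);cv2.imwrite("pics/s2.png",s);cv2.imwrite("pics/s2b.png",crop(s,185,130,100,130,4))
E
```

```text
t: 3.32
position: [0.5101, -0.2558, 0.1514]
orientation: [[0.945, 0.326, 0.0], [0.326, -0.945, -0.0], [-0.0, 0.0, -1.0]]
contact_force: [-0.1, 0.5, -1.5]
width: 0.0159
grasp_force: 40.0
t: 3.73
position: [0.49, -0.2574, 0.2568]
orientation: [[0.946, 0.323, -0.001], [0.323, -0.946, 0.001], [-0.001, -0.001, -1.0]]
contact_force: [0.5, -0.4, -1.4]
width: 0.0157
grasp_force: 40.0
t: 4.15
position: [0.5347, -0.1452, 0.2902]
orientation: [[0.946, 0.324, 0.002], [0.324, -0.946, -0.0], [0.001, 0.001, -1.0]]
contact_force: [-0.1, 0.6, -1.4]
width: 0.0154
grasp_force: 40.0
t: 4.57
position: [0.5815, -0.0505, 0.2895]
orientation: [[0.945, 0.326, 0.001], [0.326, -0.945, 0.001], [0.001, -0.0, -1.0]]
contact_force: [-0.2, 0.5, -1.2]
width: 0.0156
grasp_force: 40.0
t: 4.98
position: [0.5806, -0.0528, 0.2894]
orientation: [[0.998, 0.064, -0.0], [0.064, -0.998, -0.0], [-0.0, 0.0, -1.0]]
contact_force: [-0.5, -0.5, -1.2]
width: 0.0158
grasp_force: 40.0
t: 5.23
position: [0.5808, -0.0524, 0.2893]
orientation: [[0.998, 0.065, 0.0], [0.065, -0.998, -0.0], [0.0, 0.0, -1.0]]
contact_force: [0.4, 0.9, -1.5]
width: 0.016
grasp_force: 40.0
[ 0.5808 -0.0524  0.2893] [[0.9979, 0.0655, 0.0], [0.0655, -0.9979, -0.0001], [0.0, 0.0001, -1.0]] [ 0.41282376  0.91224247 -1.5070487 ]
```

View pics/w2b.png

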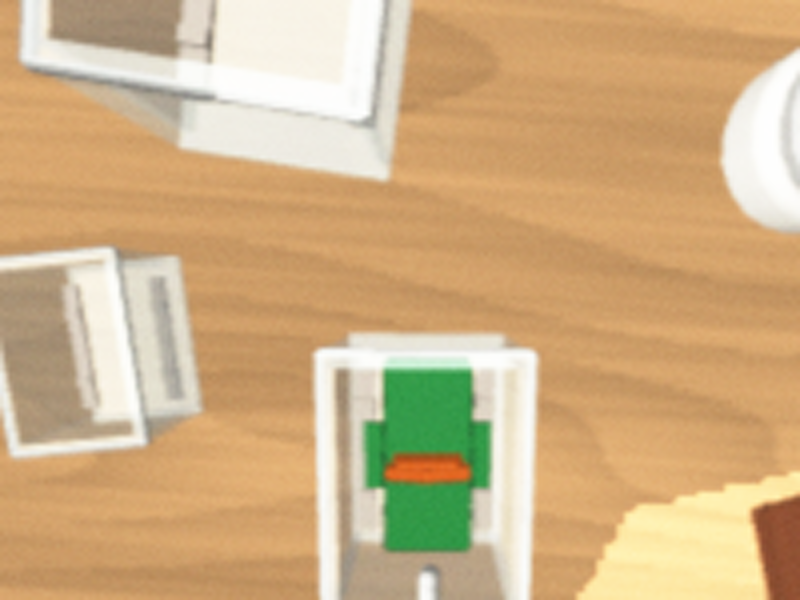

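The wrist crop (x4, offset 150,30) shows the jar's far rim corners at (315,350) and (537,350), the cartridge block at x 384–470 with its near edge at row 550, the strap at rows 455–482, and the hook tip at (428,570). I'll view the lower part together with the scene view.

Run:
```python
from fit import *
w=cv2.imread("pics/w2.png");s=cv2.imread("pics/s2.png")
A=crop(w,222,110,72,110,5);B=crop(s,200,165,62,78,7)
A=A[:546]
cv2.imwrite("pics/c3.png",np.hstack([A,B]))
```

```text
(no output)
```

View pics/c3.png

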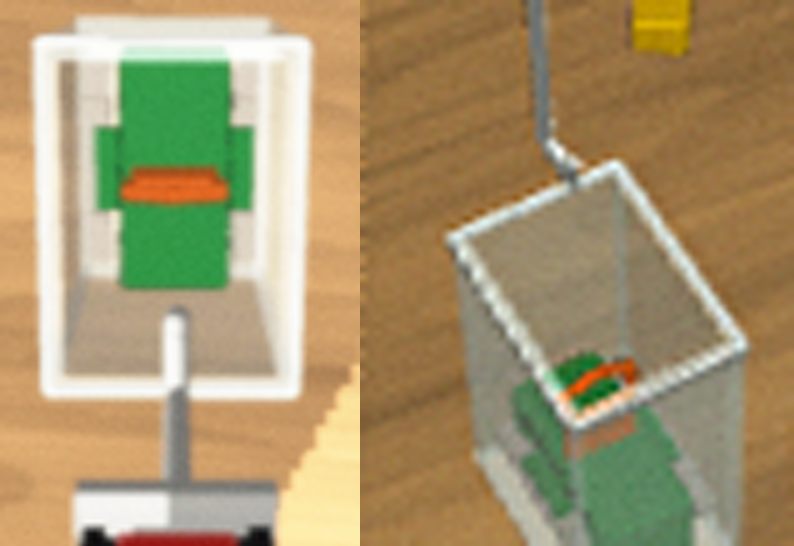

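Run:
```python
from fit import *
m=np.load("w2.npy",allow_pickle=True).item()
u=lambda l:un(l,5,222,110)
rim=[(.04,.029,.13),(.04,-.029,.13),(-.04,-.029,.13),(-.04,.029,.13)]
px=u([(34,38),(312,38),(300,392),(42,397)])
r=least_squares(lambda p:(proj("wrist",W(p,rim),m)-px).ravel(),[.606,-.05,.06]);j=r.x
print("jar(wrist)",j[:2],np.degrees(j[2]),r.fun.round(1))
inv=lambda P:(P[:,:2]-j[:2])@np.array([[np.cos(j[2]),-np.sin(j[2])],[np.sin(j[2]),np.cos(j[2])]])
print("block near corners jar frame",inv(plane("wrist",u([(120,290),(228,290)]),.044,m)).round(4).tolist())
o=np.array([.5808,-.0524,.2893]);rod=o-[0,0,.1158]
print("tool yaw 3.75 ; shaft in jar",inv(rod[None]).round(4))
tip=plane("wrist",u([(175,308)]),rod[2]+.006,m);print("tip seen, jar frame",inv(tip),"expect +.0185")
for z in (.066,.076,.086,.096):
    P=W(j,[(0,0,z),(0,.012,z-.005),(0,-.012,z-.005)])
    print(z,((proj("wrist",P,m)-[222,110]+.5)*5-.5).round().tolist())
S=lambda l:un(l,7,200,165)
rs=[rim[2],rim[3],rim[0],rim[1]];ps=S([(88,238),(257,163),(385,345),(218,425)])
ms=eyes.camera_model("scene")
f=lambda p:(proj("scene",W(p,rs),ms)-ps).ravel()
r=least_squares(f,j);k=r.x;print("jar(scene)",k[:2],np.degrees(k[2]),r.fun.round(1))
for z in (.066,.076,.086,.096):
    P=W(k,[(0,0,z),(0,.012,z-.005),(0,-.012,z-.005)])
    print(z,((proj("scene",P,ms)-[200,165]+.5)*7-.5+[360,0]).round().tolist())
```

```text
jar(wrist) [ 0.60764244 -0.049574  ] 3.6274166935179615 [ 0.8  0.3 -1.2  0.3 -0.7  0.1  1.1 -0.9]
block near corners jar frame [[-0.0357, 0.0154], [-0.0357, -0.016]]
tool yaw 3.75 ; shaft in jar [[-0.027  -0.0011]]
tip seen, jar frame [[-0.00744948 -0.00075227]] expect +.0185
0.066 [[173.0, 179.0], [129.0, 176.0], [217.0, 176.0]]
0.076 [[173.0, 185.0], [128.0, 182.0], [218.0, 182.0]]
0.086 [[173.0, 191.0], [126.0, 188.0], [219.0, 188.0]]
0.096 [[173.0, 198.0], [125.0, 194.0], [220.0, 194.0]]
jar(scene) [ 0.60827155 -0.0497906 ] 4.253831322350197 [ 0.1 -0.2 -0.2 -0.3  0.5 -0.1 -0.3  0.5]
0.066 [[602.0, 408.0], [635.0, 401.0], [569.0, 433.0]]
0.076 [[601.0, 391.0], [635.0, 383.0], [568.0, 416.0]]
0.086 [[600.0, 373.0], [634.0, 365.0], [567.0, 398.0]]
0.096 [[600.0, 354.0], [634.0, 347.0], [566.0, 380.0]]
```

The jar sits at about (0.6078, -0.0496) with yaw near 3.8°. The hook matches its expected place and the eye top is at roughly 0.089 m. I'll feel for the eye's top with the underside of the tongue.

```bash
python3 -m inch '{"finger_gap": [0, 0, 0, 0, 0], "dx": [0.006, 0.0085, 0.003, 0, 0], "dy": [-0.0005, -0.0005, 0, 0, 0], "dz": [0, 0.01, 0.02, 0.02, 0.012], "drx": [0, 0, 0, 0, 0], "dry": [0, 0, 0, 0, 0], "drz": [0, 0, 0, 0, 0]}'
python3 -m inch '{"finger_gap": [0, 0, 0, 0, 0], "dx": [0, 0, 0, 0, 0], "dy": [0, 0, 0, 0, 0], "dz": [0.005, 0, 0, 0, 0], "drx": [0, 0, 0, 0, 0], "dry": [0, 0, 0, 0, 0], "drz": [0, 0, 0, 0, 0]}'
python3 -m inch '{"finger_gap": [0, 0, 0, 0], "dx": [0, 0, 0, 0], "dy": [0, 0, 0, 0], "dz": [0.001, 0.001, 0.001, 0], "drx": [0, 0, 0, 0], "dry": [0, 0, 0, 0], "drz": [0, 0, 0, 0]}'
python3 -m inch '{"finger_gap": [0, 0, 0], "dx": [0, 0, 0], "dy": [0, 0, 0], "dz": [0.001, 0.001, 0], "drx": [0, 0, 0], "dry": [0, 0, 0], "drz": [0, 0, 0]}'
```

```text
t: 5.75
position: [0.598, -0.0496, 0.2239]
orientation: [[0.998, 0.066, -0.004], [0.066, -0.998, 0.001], [-0.003, -0.001, -1.0]]
contact_force: [-0.7, 0.2, -0.5]
width: 0.0163
grasp_force: 40.0
t: 6.17
position: [0.5991, -0.0501, 0.2239]
orientation: [[0.998, 0.065, 0.003], [0.065, -0.998, -0.0], [0.003, 0.001, -1.0]]
contact_force: [-0.1, 0.9, -1.0]
width: 0.0157
grasp_force: 40.0
t: 6.5
position: [0.5982, -0.05, 0.2191]
orientation: [[0.998, 0.065, -0.0], [0.065, -0.998, 0.0], [-0.0, -0.0, -1.0]]
contact_force: [0.0, 0.2, -0.2]
width: 0.0158
grasp_force: 40.0
t: 6.75
position: [0.5982, -0.05, 0.2169]
orientation: [[0.998, 0.065, -0.001], [0.065, -0.998, 0.0], [-0.001, -0.0, -1.0]]
contact_force: [0.5, 0.1, -1.5]
width: 0.0157
grasp_force: 40.0
```

```bash
f(){ grep -E "position|contact"; }
python3 -m inch '{"finger_gap": [0, 0, 0, 0], "dx": [0, 0, 0, 0], "dy": [0, 0, 0, 0], "dz": [0.0015, 0.0015, 0, 0], "drx": [0, 0, 0, 0], "dry": [0, 0, 0, 0], "drz": [0, 0, 0, 0]}' |f
python3 -m inch '{"finger_gap": [0, 0], "dx": [0, 0], "dy": [0, 0], "dz": [0.001, 0], "drx": [0, 0], "dry": [0, 0], "drz": [0, 0]}' |f
python3 -m inch '{"finger_gap": [0, 0], "dx": [0, 0], "dy": [0, 0], "dz": [0.001, 0], "drx": [0, 0], "dry": [0, 0], "drz": [0, 0]}' |f
python3 -m inch '{"finger_gap": [0, 0], "dx": [0, 0], "dy": [0, 0], "dz": [0.001, 0], "drx": [0, 0], "dry": [0, 0], "drz": [0, 0]}' |f
python3 -m inch '{"finger_gap": [0, 0], "dx": [0, 0], "dy": [0, 0], "dz": [0.001, 0], "drx": [0, 0], "dry": [0, 0], "drz": [0, 0]}' |f
```

```text
position: [0.5982, -0.05, 0.214]
contact_force: [0.3, 0.1, -2.0]
position: [0.5983, -0.05, 0.2131]
contact_force: [0.1, 1.0, -1.1]
position: [0.5983, -0.0499, 0.2121]
contact_force: [-0.8, 0.7, -1.3]
position: [0.5982, -0.05, 0.2111]
contact_force: [-0.1, -1.0, -1.5]
position: [0.5983, -0.05, 0.21]
contact_force: [0.1, -0.3, -2.0]
```

```bash
f(){ grep -E "position|contact"; }
python3 -m inch '{"finger_gap": [0, 0], "dx": [0, 0], "dy": [0, 0], "dz": [0.001, 0], "drx": [0, 0], "dry": [0, 0], "drz": [0, 0]}' |f
python3 -m inch '{"finger_gap": [0, 0], "dx": [0, 0], "dy": [0, 0], "dz": [0.001, 0], "drx": [0, 0], "dry": [0, 0], "drz": [0, 0]}' |f
python3 -m inch '{"finger_gap": [0, 0], "dx": [0, 0], "dy": [0, 0], "dz": [0.001, 0], "drx": [0, 0], "dry": [0, 0], "drz": [0, 0]}' |f
python3 -m inch '{"finger_gap": [0, 0], "dx": [0, 0], "dy": [0, 0], "dz": [0.001, 0], "drx": [0, 0], "dry": [0, 0], "drz": [0, 0]}' |f
```

```text
position: [0.5982, -0.05, 0.209]
contact_force: [-0.3, 0.6, -2.5]
position: [0.5983, -0.05, 0.208]
contact_force: [-0.3, -0.3, -0.8]
position: [0.5982, -0.05, 0.207]
contact_force: [-0.1, -1.1, -0.7]
position: [0.5983, -0.05, 0.2061]
contact_force: [0.2, 0.5, -0.6]
```

Run:
```python
from fit import *
s=cv2.cvtColor(eyes.read_camera("scene"),cv2.COLOR_RGB2BGR);cv2.imwrite("pics/s3.png",s)
print(status.observe()["contact_force"])
```

```text
[-0.22093113  0.90342983 -0.79966829]
```

```bash
f(){ grep -E "position|contact"; }
python3 -m inch '{"finger_gap": [0, 0], "dx": [0, 0], "dy": [0, 0], "dz": [0.001, 0], "drx": [0, 0], "dry": [0, 0], "drz": [0, 0]}' |f
python3 -m inch '{"finger_gap": [0, 0], "dx": [0, 0], "dy": [0, 0], "dz": [0.001, 0], "drx": [0, 0], "dry": [0, 0], "drz": [0, 0]}' |f
python3 -m inch '{"finger_gap": [0, 0], "dx": [0, 0], "dy": [0, 0], "dz": [0.001, 0], "drx": [0, 0], "dry": [0, 0], "drz": [0, 0]}' |f
```

```text
position: [0.5983, -0.05, 0.2051]
contact_force: [-0.4, 0.3, -0.8]
position: [0.5983, -0.05, 0.204]
contact_force: [-0.1, 0.6, -1.6]
position: [0.5985, -0.05, 0.2038]
contact_force: [-0.3, 0.6, 1.1]
```

```bash
f(){ grep -E "position|contact"; }
python3 -m inch '{"finger_gap": [0, 0, 0, 0, 0], "dx": [0, 0, -0.004, -0.006, -0.006], "dy": [0, 0, 0, 0, 0], "dz": [-0.003, -0.002, 0, 0, 0], "drx": [0, 0, 0, 0, 0], "dry": [0, 0, 0, 0, 0], "drz": [0, 0, 0, 0, 0]}' |f
python3 -m inch '{"finger_gap": [0, 0, 0, 0, 0], "dx": [-0.0015, 0, 0, 0, 0], "dy": [0, 0, 0, 0, 0], "dz": [0.002, 0.006, 0.007, 0.004, 0.0025], "drx": [0, 0, 0, 0, 0], "dry": [0, 0, 0, 0, 0], "drz": [0, 0, 0, 0, 0]}' |f
python3 -m inch '{"finger_gap": [0, 0, 0, 0], "dx": [0, 0, 0, 0], "dy": [0, 0, 0, 0], "dz": [0.001, 0, 0, 0], "drx": [0, 0, 0, 0], "dry": [0, 0, 0, 0], "drz": [0, 0, 0, 0]}' |f
python3 - <<'E'
from fit import *
w=cv2.cvtColor(eyes.read_camera("wrist"),cv2.COLOR_RGB2BGR);cv2.imwrite("pics/w4.png",w)
s=cv2.cvtColor(eyes.read_camera("scene"),cv2.COLOR_RGB2BGR);cv2.imwrite("pics/s4.png",s)
cv2.imwrite("pics/c4.png",np.hstack([crop(w,222,110,72,110,5)[:546],crop(s,200,165,62,78,7)]))
E
```

```text
position: [0.5817, -0.051, 0.208]
contact_force: [-0.0, -0.7, -1.5]
position: [0.5803, -0.051, 0.1852]
contact_force: [-0.6, 0.6, -2.1]
position: [0.5812, -0.0512, 0.1861]
contact_force: [0.8, 0.2, -1.8]
```

View pics/c4.png

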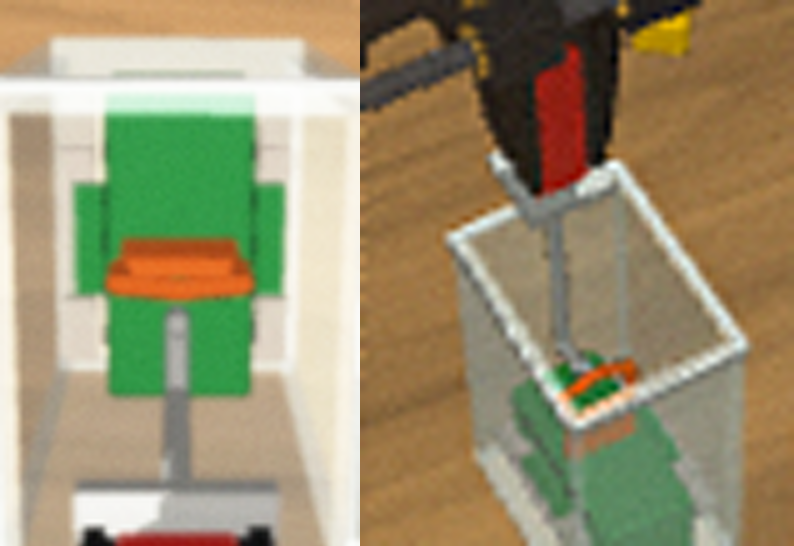

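The tip at (177,310) lies just in front of the eye, which is centred at x 180. In the scene view the hook is inside the jar, level with the opening. I'm threading it now.

```bash
f(){ grep -E "position|contact"; }
python3 -m inch '{"finger_gap": [0, 0, 0, 0], "dx": [0.002, 0.0025, 0.0025, 0], "dy": [-0.0003, 0, 0, 0], "dz": [0.0005, 0, 0, 0], "drx": [0, 0, 0, 0], "dry": [0, 0, 0, 0], "drz": [0, 0, 0, 0]}' |f
python3 -m inch '{"finger_gap": [0, 0, 0], "dx": [0.0025, 0.0025, 0], "dy": [0, 0, 0], "dz": [0, 0, 0], "drx": [0, 0, 0], "dry": [0, 0, 0], "drz": [0, 0, 0]}' |f
python3 -m inch '{"finger_gap": [0, 0, 0, 0], "dx": [0.0025, 0.0015, 0, 0], "dy": [0, 0, 0, 0], "dz": [0, 0, 0, 0], "drx": [0, 0, 0, 0], "dry": [0, 0, 0, 0], "drz": [0, 0, 0, 0]}' |f
python3 - <<'E'
from fit import *
w=cv2.cvtColor(eyes.read_camera("wrist"),cv2.COLOR_RGB2BGR);cv2.imwrite("pics/w5.png",w)
s=cv2.cvtColor(eyes.read_camera("scene"),cv2.COLOR_RGB2BGR);cv2.imwrite("pics/s5.png",s)
cv2.imwrite("pics/c5.png",np.hstack([crop(w,222,110,72,110,5)[:546],crop(s,200,165,62,78,7)]))
E
```

```text
position: [0.5884, -0.0503, 0.1853]
contact_force: [0.1, -0.9, -0.9]
position: [0.5933, -0.05, 0.1853]
contact_force: [0.5, -0.3, -1.7]
position: [0.5969, -0.0498, 0.1853]
contact_force: [-0.5, 0.8, -1.0]
```

View pics/c5.png

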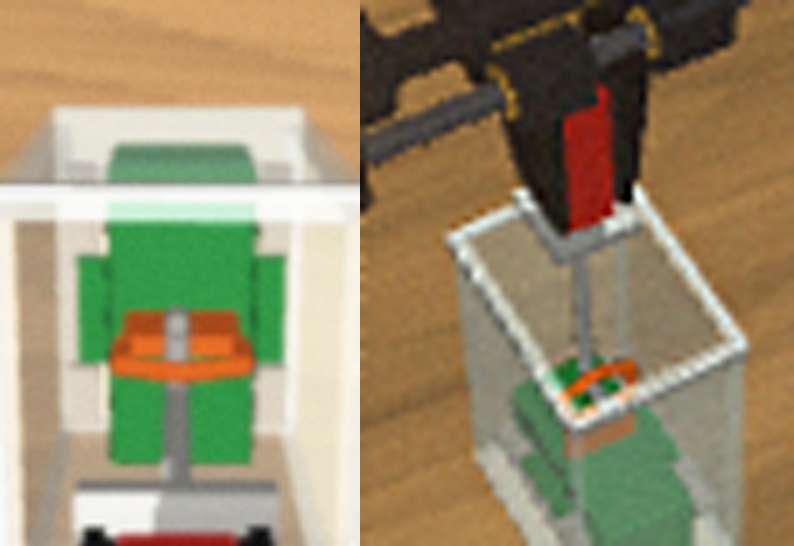

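The tip shows at (177,318), past the wire at row 370, so the tongue is through the eye. I'm lifting gently.

```bash
f(){ grep -E "position|contact"; }
python3 -m inch '{"finger_gap": [0, 0, 0, 0, 0], "dx": [0.0012, 0, 0, 0, 0], "dy": [-0.0003, 0, 0, 0, 0], "dz": [-0.002, -0.003, -0.002, 0, 0], "drx": [0, 0, 0, 0, 0], "dry": [0, 0, 0, 0, 0], "drz": [0, 0, 0, 0, 0]}' |f
python3 -m inch '{"finger_gap": [0, 0], "dx": [0, 0], "dy": [0, 0], "dz": [-0.001, 0], "drx": [0, 0], "dry": [0, 0], "drz": [0, 0]}' |f
python3 -m inch '{"finger_gap": [0, 0], "dx": [0, 0], "dy": [0, 0], "dz": [-0.001, 0], "drx": [0, 0], "dry": [0, 0], "drz": [0, 0]}' |f
python3 -m inch '{"finger_gap": [0, 0], "dx": [0, 0], "dy": [0, 0], "dz": [-0.001, 0], "drx": [0, 0], "dry": [0, 0], "drz": [0, 0]}' |f
python3 -m inch '{"finger_gap": [0, 0], "dx": [0, 0], "dy": [0, 0], "dz": [-0.001, 0], "drx": [0, 0], "dry": [0, 0], "drz": [0, 0]}' |f
python3 -m inch '{"finger_gap": [0, 0, 0], "dx": [0, 0, 0], "dy": [0, 0, 0], "dz": [-0.001, 0, 0], "drx": [0, 0, 0], "dry": [0, 0, 0], "drz": [0, 0, 0]}' |f
python3 -m inch '{"finger_gap": [0, 0, 0], "dx": [0, 0, 0], "dy": [0, 0, 0], "dz": [-0.001, 0, 0], "drx": [0, 0, 0], "dry": [0, 0, 0], "drz": [0, 0, 0]}' |f
```

```text
position: [0.5982, -0.0494, 0.1927]
contact_force: [-0.3, 0.5, -0.5]
position: [0.598, -0.0494, 0.1934]
contact_force: [0.4, 0.3, -0.7]
position: [0.598, -0.0494, 0.1944]
contact_force: [0.4, -0.1, -0.4]
position: [0.5977, -0.0493, 0.1948]
contact_force: [0.1, 0.3, -2.4]
position: [0.5977, -0.0494, 0.1957]
contact_force: [-0.1, -0.6, -3.7]
position: [0.5979, -0.0494, 0.1971]
contact_force: [-0.6, -0.1, -4.2]
position: [0.598, -0.0494, 0.1984]
contact_force: [-0.1, 0.4, -3.6]
```

```bash
f(){ grep -E "position|contact"; }
python3 -m inch '{"finger_gap": [0, 0, 0, 0, 0], "dx": [0, 0, 0, 0, 0], "dy": [0, 0, 0, 0, 0], "dz": [-0.001, -0.002, -0.002, -0.002, -0.002], "drx": [0, 0, 0, 0, 0], "dry": [0, 0, 0, 0, 0], "drz": [0, 0, 0, 0, 0]}' |f
python3 -m inch '{"finger_gap": [0, 0, 0, 0, 0], "dx": [0, 0, 0, 0, 0], "dy": [0, 0, 0, 0, 0], "dz": [-0.002, -0.002, -0.002, -0.002, -0.002], "drx": [0, 0, 0, 0, 0], "dry": [0, 0, 0, 0, 0], "drz": [0, 0, 0, 0, 0]}' |f
python3 -m inch '{"finger_gap": [0, 0, 0, 0, 0], "dx": [0, 0, 0, 0, 0], "dy": [0, 0, 0, 0, 0], "dz": [-0.003, -0.003, -0.003, -0.003, -0.002], "drx": [0, 0, 0, 0, 0], "dry": [0, 0, 0, 0, 0], "drz": [0, 0, 0, 0, 0]}' |f
python3 - <<'E'
from fit import *
w=cv2.cvtColor(eyes.read_camera("wrist"),cv2.COLOR_RGB2BGR);cv2.imwrite("pics/w6.png",w)
s=cv2.cvtColor(eyes.read_camera("scene"),cv2.COLOR_RGB2BGR);cv2.imwrite("pics/s6.png",s)
cv2.imwrite("pics/c6.png",np.hstack([crop(w,222,110,72,110,5)[:546],crop(s,200,165,62,78,7)]))
E
```

```text
position: [0.5981, -0.0494, 0.2076]
contact_force: [0.3, -0.4, -4.1]
position: [0.598, -0.0494, 0.2175]
contact_force: [1.1, -0.5, -4.2]
position: [0.5982, -0.0494, 0.2319]
contact_force: [-0.0, -0.8, -4.0]
```

View pics/c6.png

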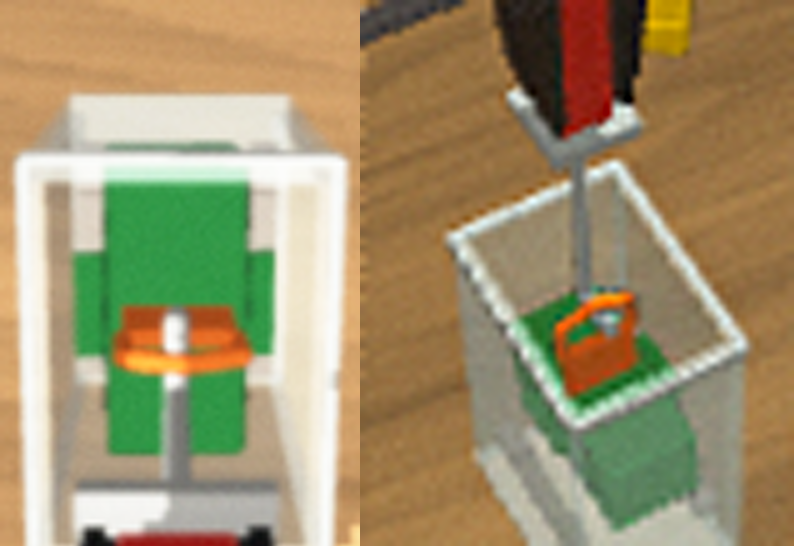

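The hook holds the cartridge level and centred in the jar, with the strap upright on the tongue. That was my tenth picture, so from here I go by numbers. I'm lifting on.

```bash
f(){ grep -E "position|contact"; }
python3 -m inch '{"finger_gap": [0, 0, 0, 0, 0], "dx": [0, 0, 0, 0, 0], "dy": [0, 0, 0, 0, 0], "dz": [-0.003, -0.004, -0.004, -0.004, -0.004], "drx": [0, 0, 0, 0, 0], "dry": [0, 0, 0, 0, 0], "drz": [0, 0, 0, 0, 0]}' |f
python3 -m inch '{"finger_gap": [0, 0, 0, 0, 0], "dx": [0, 0, 0, 0, 0], "dy": [0, 0, 0, 0, 0], "dz": [-0.004, -0.004, -0.004, -0.004, -0.004], "drx": [0, 0, 0, 0, 0], "dry": [0, 0, 0, 0, 0], "drz": [0, 0, 0, 0, 0]}' |f
python3 -m inch '{"finger_gap": [0, 0, 0, 0, 0], "dx": [0, 0, 0, 0, 0], "dy": [0, 0, 0, 0, 0], "dz": [-0.004, -0.004, -0.004, -0.004, -0.004], "drx": [0, 0, 0, 0, 0], "dry": [0, 0, 0, 0, 0], "drz": [0, 0, 0, 0, 0]}' |f
python3 -m inch '{"finger_gap": [0, 0, 0, 0, 0], "dx": [0, 0, 0, 0, 0], "dy": [0, 0, 0, 0, 0], "dz": [-0.004, -0.004, -0.004, -0.004, -0.004], "drx": [0, 0, 0, 0, 0], "dry": [0, 0, 0, 0, 0], "drz": [0, 0, 0, 0, 0]}' |f
python3 -m inch '{"finger_gap": [0, 0, 0, 0, 0], "dx": [0, 0, 0, 0, 0], "dy": [0, 0, 0, 0, 0], "dz": [-0.006, -0.008, -0.008, -0.008, -0.006], "drx": [0, 0, 0, 0, 0], "dry": [0, 0, 0, 0, 0], "drz": [0, 0, 0, 0, 0]}' |f
python3 -m inch '{"finger_gap": [0, 0], "dx": [0, 0], "dy": [0, 0], "dz": [-0.003, 0], "drx": [0, 0], "dry": [0, 0], "drz": [0, 0]}' |f
```

```text
position: [0.5981, -0.0494, 0.2509]
contact_force: [-0.5, -0.2, -2.6]
position: [0.598, -0.0494, 0.2707]
contact_force: [-0.1, 0.2, -3.9]
position: [0.598, -0.0494, 0.2906]
contact_force: [0.6, 0.6, -3.5]
position: [0.598, -0.0494, 0.3107]
contact_force: [0.2, 0.7, -4.1]
position: [0.5983, -0.0494, 0.348]
contact_force: [0.4, -0.1, -3.8]
position: [0.5984, -0.0495, 0.3507]
contact_force: [0.3, -0.5, -3.4]
```

```bash
f(){ grep -E "position|contact"; }
python3 -m inch '{"finger_gap": [0, 0, 0, 0, 0], "dx": [-0.0005, -0.0009, -0.0014, -0.0019, -0.0024], "dy": [-0.003, -0.006, -0.009, -0.012, -0.015], "dz": [0, 0, 0, 0, 0], "drx": [0, 0, 0, 0, 0], "dry": [0, 0, 0, 0, 0], "drz": [0, 0, 0, 0, 0]}' |f
python3 -m inch '{"finger_gap": [0, 0, 0, 0, 0], "dx": [-0.0028, -0.0032, -0.0032, -0.0032, -0.0032], "dy": [-0.018, -0.02, -0.02, -0.02, -0.02], "dz": [0, 0, 0, 0, 0], "drx": [0, 0, 0, 0, 0], "dry": [0, 0, 0, 0, 0], "drz": [0, 0, 0, 0, 0]}' |f
python3 -m inch '{"finger_gap": [0, 0, 0, 0, 0], "dx": [-0.0032, -0.0032, -0.0032, -0.0032, -0.0032], "dy": [-0.02, -0.02, -0.02, -0.02, -0.02], "dz": [0, 0, 0, 0, 0], "drx": [0, 0, 0, 0, 0], "dry": [0, 0, 0, 0, 0], "drz": [0, 0, 0, 0, 0]}' |f
python3 -m inch '{"finger_gap": [0, 0, 0, 0, 0], "dx": [-0.0032, -0.0032, -0.0028, -0.0024, -0.0019], "dy": [-0.02, -0.02, -0.018, -0.015, -0.012], "dz": [0, 0, 0, 0, 0], "drx": [0, 0, 0, 0, 0], "dry": [0, 0, 0, 0, 0], "drz": [0, 0, 0, 0, 0]}' |f
python3 -m inch '{"finger_gap": [0, 0, 0, 0, 0], "dx": [-0.0014, -0.0009, -0.0005, 0, 0], "dy": [-0.009, -0.006, -0.003, 0, 0], "dz": [0, 0, 0, 0, 0], "drx": [0, 0, 0, 0, 0], "dry": [0, 0, 0, 0, 0], "drz": [0, 0, 0, 0, 0]}' |f
python3 - <<'E'
from fit import *
o=status.observe();print(np.round(o["position"],4),np.round(o["orientation"],4).tolist(),o["contact_force"])
t=eyes.read_camera("top");cv2.imwrite("pics/t7.png",cv2.cvtColor(t,cv2.COLOR_RGB2BGR))
m=eyes.camera_model("wrist");w=eyes.read_camera("wrist").astype(int);cv2.imwrite("pics/w7.png",w[...,::-1].astype(np.uint8))
g=(w[...,1]>w[...,0]*1.5)&(w[...,1]>w[...,2]*1.3)&(w[...,1]>50)
n,l,st,c=cv2.connectedComponentsWithStats(g.astype(np.uint8));i=1+st[1:,4].argmax();print("green",st[i],c[i])
br=cv2.minAreaRect(np.argwhere(l==i)[:,::-1].astype(np.float32));print(br)
E
```

```text
position: [0.5875, -0.0039, 0.3488]
contact_force: [0.1, 0.1, -4.1]
position: [0.565, 0.0942, 0.3493]
contact_force: [0.0, 0.1, -3.5]
position: [0.5423, 0.1929, 0.3493]
contact_force: [0.8, 0.5, -4.0]
position: [0.523, 0.2769, 0.3492]
contact_force: [1.0, 0.3, -3.3]
position: [0.5206, 0.2919, 0.3492]
contact_force: [0.2, 0.1, -4.3]
[0.5206 0.2919 0.3492] [[0.9979, 0.0649, -0.0], [0.0649, -0.9979, -0.0004], [-0.0, 0.0004, -1.0]] [ 0.23527163  0.09362536 -4.25215035]
green [ 237  139   40   42 1151] [256.85230235 158.11902693]
((256.5, 159.5), (41.0, 39.0), 90.0)
```

```bash
f(){ grep -E "position|contact"; }
python3 -m inch '{"finger_gap": [0, 0, 0, 0, 0], "dx": [0, 0, 0, 0, 0], "dy": [0, 0, 0, 0, 0], "dz": [0.004, 0.009, 0.014, 0.018, 0.018], "drx": [0, 0, 0, 0, 0], "dry": [0, 0, 0, 0, 0], "drz": [0, 0, 0, 0, 0]}' |f
python3 -m inch '{"finger_gap": [0, 0, 0, 0, 0], "dx": [0, 0, 0, 0, 0], "dy": [0, 0, 0, 0, 0], "dz": [0.018, 0.018, 0.015, 0.011, 0.008], "drx": [0, 0, 0, 0, 0], "dry": [0, 0, 0, 0, 0], "drz": [0, 0, 0, 0, 0]}' |f
python3 -m inch '{"finger_gap": [0, 0, 0, 0, 0], "dx": [0, 0, 0, 0, 0], "dy": [0, 0, 0, 0, 0], "dz": [0.005, 0.003, 0.002, 0.001, 0], "drx": [0, 0, 0, 0, 0], "dry": [0, 0, 0, 0, 0], "drz": [0, 0, 0, 0, 0]}' |f
python3 -m inch '{"finger_gap": [0, 0, 0, 0, 0], "dx": [0, 0, 0, 0, 0], "dy": [0, 0, 0, 0, 0], "dz": [0.001, 0.001, 0.001, 0.001, 0], "drx": [0, 0, 0, 0, 0], "dry": [0, 0, 0, 0, 0], "drz": [0, 0, 0, 0, 0]}' |f
python3 -m inch '{"finger_gap": [0, 0, 0, 0], "dx": [0, 0, 0, 0], "dy": [0, 0, 0, 0], "dz": [0.001, 0.001, 0.001, 0], "drx": [0, 0, 0, 0], "dry": [0, 0, 0, 0], "drz": [0, 0, 0, 0]}' |f
python3 -m inch '{"finger_gap": [0, 0], "dx": [0, 0], "dy": [0, 0], "dz": [0.001, 0], "drx": [0, 0], "dry": [0, 0], "drz": [0, 0]}' |f
```

```text
position: [0.5203, 0.2919, 0.2843]
contact_force: [0.1, 0.5, -4.2]
position: [0.5195, 0.2917, 0.2132]
contact_force: [0.2, 0.5, -4.3]
position: [0.5209, 0.2924, 0.2059]
contact_force: [-0.7, -0.0, -4.0]
position: [0.5204, 0.2922, 0.201]
contact_force: [-0.6, -0.2, -3.6]
position: [0.5204, 0.2922, 0.1979]
contact_force: [0.2, 0.9, -4.2]
position: [0.5205, 0.2923, 0.1971]
contact_force: [-0.3, 0.3, -4.4]
```

```bash
f(){ grep -E "position|contact"; }
python3 -m inch '{"finger_gap": [0, 0, 0, 0], "dx": [0, 0, 0, 0], "dy": [0, 0, 0, 0], "dz": [0.001, 0.001, 0.001, 0], "drx": [0, 0, 0, 0], "dry": [0, 0, 0, 0], "drz": [0, 0, 0, 0]}' |f
python3 -m inch '{"finger_gap": [0, 0, 0], "dx": [0, 0, 0], "dy": [0, 0, 0], "dz": [0.001, 0.001, 0], "drx": [0, 0, 0], "dry": [0, 0, 0], "drz": [0, 0, 0]}' |f
python3 -m inch '{"finger_gap": [0, 0], "dx": [0, 0], "dy": [0, 0], "dz": [0.001, 0], "drx": [0, 0], "dry": [0, 0], "drz": [0, 0]}' |f
python3 -m inch '{"finger_gap": [0, 0], "dx": [0, 0], "dy": [0, 0], "dz": [0.001, 0], "drx": [0, 0], "dry": [0, 0], "drz": [0, 0]}' |f
python3 -m inch '{"finger_gap": [0, 0], "dx": [0, 0], "dy": [0, 0], "dz": [0.001, 0], "drx": [0, 0], "dry": [0, 0], "drz": [0, 0]}' |f
python3 -m inch '{"finger_gap": [0, 0], "dx": [0, 0], "dy": [0, 0], "dz": [0.001, 0], "drx": [0, 0], "dry": [0, 0], "drz": [0, 0]}' |f
```

```text
position: [0.5204, 0.2922, 0.1939]
contact_force: [0.7, 0.4, -3.7]
position: [0.5204, 0.2922, 0.192]
contact_force: [-0.3, -0.6, -4.3]
position: [0.5205, 0.2922, 0.191]
contact_force: [0.2, 0.4, -3.7]
position: [0.5206, 0.2924, 0.1903]
contact_force: [0.3, 0.2, -2.8]
position: [0.5209, 0.2924, 0.1898]
contact_force: [0.1, 0.3, -1.7]
position: [0.5208, 0.2924, 0.1887]
contact_force: [1.3, 0.0, -0.1]
```

```bash
f(){ grep -E "position|contact"; }
python3 -m inch '{"finger_gap": [0, 0, 0, 0, 0], "dx": [0, 0, 0, 0, 0], "dy": [0, 0, 0, 0, 0], "dz": [0.0025, 0.003, 0.002, 0, 0], "drx": [0, 0, 0, 0, 0], "dry": [0, 0, 0, 0, 0], "drz": [0, 0, 0, 0, 0]}' |f
python3 -m inch '{"finger_gap": [0, 0, 0, 0], "dx": [-0.002, -0.0025, -0.0025, 0], "dy": [0, 0, 0, 0], "dz": [0, 0, 0, 0], "drx": [0, 0, 0, 0], "dry": [0, 0, 0, 0], "drz": [0, 0, 0, 0]}' |f
python3 -m inch '{"finger_gap": [0, 0, 0, 0], "dx": [-0.0025, -0.0025, -0.0025, 0], "dy": [0, 0, 0, 0], "dz": [0, 0, 0, 0], "drx": [0, 0, 0, 0], "dry": [0, 0, 0, 0], "drz": [0, 0, 0, 0]}' |f
python3 -m inch '{"finger_gap": [0, 0, 0, 0, 0], "dx": [-0.003, -0.003, -0.002, 0, 0], "dy": [0, 0, 0, 0, 0], "dz": [0, 0, 0, 0, 0], "drx": [0, 0, 0, 0, 0], "dry": [0, 0, 0, 0, 0], "drz": [0, 0, 0, 0, 0]}' |f
python3 - <<'E'
from fit import *
o=status.observe();p=np.array(o["position"])
w=eyes.read_camera("wrist").astype(int);cv2.imwrite("pics/w8.png",w[...,::-1].astype(np.uint8));m=eyes.camera_model("wrist")
og=(w[...,0]>w[...,1]*1.6)&(w[...,0]>150)&(w[...,2]<w[...,1]);
n,l,st,c=cv2.connectedComponentsWithStats(og.astype(np.uint8));print([(s.tolist()) for s in st[1:] if s[4]>20])
x=np.array(o["orientation"])[:,0]
P=[p+x*.0185-[0,0,.1078], p+x*.028+[0,0,-.1158+.015],p+x*.028+[0,0,-.1158-.005]]
print("tip, eye top, strap px",proj("wrist",P,m).round(1).tolist())
E
```

```text
position: [0.5204, 0.2922, 0.1804]
contact_force: [0.2, 0.3, -1.1]
position: [0.5131, 0.2919, 0.1809]
contact_force: [-0.3, -0.4, -0.6]
position: [0.5056, 0.2913, 0.1807]
contact_force: [0.8, -0.1, -1.7]
position: [0.498, 0.2908, 0.1808]
contact_force: [-0.4, 0.0, -1.5]
[[242, 153, 29, 11, 267], [241, 217, 32, 54, 1447]]
tip, eye top, strap px [[256.9, 172.9], [256.9, 164.7], [256.9, 160.3]]
```

The eye (rows 153–164) is clear of the tip (row 173), so the hook is out. I'm raising and carrying the rod back.

Units first: turns go in shares of 45 degrees. So -5 degrees / 45 = -0.1111.

```bash
f(){ grep -E "position|contact"; }
python3 -m inch '{"finger_gap": [0, 0, 0, 0, 0], "dx": [0, 0, 0, 0, 0], "dy": [0, 0, 0, 0, 0], "dz": [-0.008, -0.02, -0.03, -0.03, -0.022], "drx": [0, 0, 0, 0, 0], "dry": [0, 0, 0, 0, 0], "drz": [0, 0, 0, 0, 0]}' |f
python3 -m inch '{"finger_gap": [0, 0, 0, 0, 0], "dx": [0, -0.0007, -0.0015, -0.0022, -0.0025], "dy": [0, 0.01, 0.02, 0.03, 0.034], "dz": [-0.01, 0, 0, 0, 0], "drx": [0, 0, 0, 0, 0], "dry": [0, 0, 0, 0, 0], "drz": [0, 0, 0, 0, 0]}' |f
python3 -m inch '{"finger_gap": [0, 0, 0, 0, 0], "dx": [-0.0025, -0.0025, -0.0025, -0.0025, -0.0025], "dy": [0.034, 0.034, 0.034, 0.034, 0.034], "dz": [0, 0, 0, 0, 0], "drx": [0, 0, 0, 0, 0], "dry": [0, 0, 0, 0, 0], "drz": [0, 0, 0, 0, 0]}' |f
python3 -m inch '{"finger_gap": [0, 0, 0, 0, 0], "dx": [-0.0025, -0.0025, -0.0025, -0.0025, -0.0025], "dy": [0.034, 0.034, 0.034, 0.034, 0.034], "dz": [0, 0, 0, 0, 0], "drx": [0, 0, 0, 0, 0], "dry": [0, 0, 0, 0, 0], "drz": [0, 0, 0, 0, 0]}' |f
python3 -m inch '{"finger_gap": [0, 0, 0, 0, 0], "dx": [-0.0025, -0.0025, -0.0022, -0.001, 0], "dy": [0.034, 0.034, 0.03, 0.015, 0.004], "dz": [0, 0, 0, 0, 0], "drx": [0, 0, 0, 0, 0], "dry": [0, 0, 0, 0, 0], "drz": [0, 0, 0, 0, 0]}' |f
python3 -m inch '{"finger_gap": [0, 0, 0, 0, 0], "dx": [0, 0, 0, 0, 0], "dy": [0, 0, 0, 0, 0], "dz": [0, 0, 0, 0, 0], "drx": [0, 0, 0, 0, 0], "dry": [0, 0, 0, 0, 0], "drz": [-0.0667, -0.1111, -0.1111, -0.0489, 0]}' |f
python3 -m inch '{"finger_gap": [0, 0], "dx": [0, 0], "dy": [0, 0], "dz": [0, 0], "drx": [0, 0], "dry": [0, 0], "drz": [0, 0]}'
python3 - <<'E'
from fit import *
t=eyes.read_camera("top");cv2.imwrite("pics/t9.png",t[...,::-1])
w=t.astype(int)
for nm,g in (("green",(w[...,1]>w[...,0]*1.5)&(w[...,1]>w[...,2]*1.3)&(w[...,1]>50)),("orange",(w[...,0]>w[...,1]*1.9)&(w[...,0]>100)&(w[...,1]>30))):
    n,l,st,c=cv2.connectedComponentsWithStats(g.astype(np.uint8))
    print(nm,[(s.tolist(),k.round(1).tolist()) for s,k in zip(st[1:],c[1:]) if s[4]>12])
for z in (.039,.08): print(plane("top",[[117,212]],z))
Tr=np.array([.5296,.2936,np.radians(-15.4)])
print("pred block top corners",proj("top",W(np.array([.529,.2925,np.radians(3.8)]),[(.034,.016,.039),(.034,-.016,.039),(-.034,-.016,.039),(-.034,.016,.039)])).round(1).tolist())
E
```

```text
position: [0.4987, 0.2911, 0.2944]
contact_force: [0.6, 0.7, -0.2]
position: [0.4962, 0.1955, 0.2982]
contact_force: [-0.3, -0.7, -1.1]
position: [0.4945, 0.024, 0.2983]
contact_force: [0.8, 0.6, -1.2]
position: [0.493, -0.1462, 0.2984]
contact_force: [0.2, -0.8, -1.3]
position: [0.4927, -0.2637, 0.2984]
contact_force: [0.0, 0.9, -2.2]
position: [0.4938, -0.2602, 0.2997]
contact_force: [0.0, -0.1, -2.0]
t: 26.25
position: [0.4939, -0.2608, 0.3003]
orientation: [[0.946, 0.325, -0.001], [0.325, -0.946, 0.001], [-0.0, -0.001, -1.0]]
contact_force: [0.8, -0.4, -1.1]
width: 0.0156
grasp_force: 40.0
green [([103, 198, 18, 31, 417], [112.3, 213.0]), ([121, 207, 4, 12, 44], [122.5, 212.2])]
orange [([102, 212, 13, 2, 25], [108.2, 212.5])]
[[0.52936087 0.28428687 0.039     ]]
[[0.52841345 0.27328883 0.08      ]]
pred block top corners [[105.5, 197.2], [120.0, 196.3], [121.1, 227.2], [106.5, 228.0]]
```

```bash
f(){ grep -E "position|contact"; }
python3 -m inch '{"finger_gap": [0, 0, 0, 0, 0], "dx": [0, 0, 0, 0, 0], "dy": [0.0005, 0, 0, 0, 0], "dz": [0.01, 0.025, 0.032, 0.032, 0.025], "drx": [0, 0, 0, 0, 0], "dry": [0, 0, 0, 0, 0], "drz": [0, 0, 0, 0, 0]}' |f
python3 -m inch '{"finger_gap": [0, 0, 0, 0, 0], "dx": [0, 0, 0, 0, 0], "dy": [0, 0, 0, 0, 0], "dz": [0.015, 0.008, 0.003, 0, 0], "drx": [0, 0, 0, 0, 0], "dry": [0, 0, 0, 0, 0], "drz": [0, 0, 0, 0, 0]}' |f
python3 -m inch '{"finger_gap": [0, 0, 0, 0, 0], "dx": [0.004, 0.008, 0.01, 0.01, 0.008], "dy": [0, 0, 0, 0, 0], "dz": [0, 0, 0, 0, 0], "drx": [0, 0, 0, 0, 0], "dry": [0, 0, 0, 0, 0], "drz": [0, 0, 0, 0, 0]}' |f
python3 -m inch '{"finger_gap": [0, 0, 0, 0, 0], "dx": [0.006, 0.004, 0.003, 0, 0], "dy": [0, 0, 0, 0, 0], "dz": [0, 0, 0, 0, 0], "drx": [0, 0, 0, 0, 0], "dry": [0, 0, 0, 0, 0], "drz": [0, 0, 0, 0, 0]}' |f
```

```text
position: [0.4931, -0.2613, 0.1733]
contact_force: [-0.1, -0.7, -2.6]
position: [0.4949, -0.2626, 0.152]
contact_force: [0.3, 0.5, -1.0]
position: [0.5336, -0.2487, 0.1513]
contact_force: [-0.5, -0.0, -1.3]
position: [0.5443, -0.2449, 0.1506]
contact_force: [-0.2, 0.2, -1.0]
```

```bash
f(){ grep -E "position|contact"; }
python3 -m inch '{"finger_gap": [0, 0, 0, 0, 0], "dx": [0.0018, 0, 0, 0, 0], "dy": [-0.001, 0, 0, 0, 0], "dz": [0.003, 0.004, 0.003, 0.001, 0], "drx": [0, 0, 0, 0, 0], "dry": [0, 0, 0, 0, 0], "drz": [0, 0, 0, 0, 0]}' |f
python3 -m inch '{"finger_gap": [0, 0], "dx": [0, 0], "dy": [0, 0], "dz": [0.001, 0], "drx": [0, 0], "dry": [0, 0], "drz": [0, 0]}' |f
python3 -m inch '{"finger_gap": [0, 0], "dx": [0, 0], "dy": [0, 0], "dz": [0.001, 0], "drx": [0, 0], "dry": [0, 0], "drz": [0, 0]}' |f
python3 -m inch '{"finger_gap": [0, 0], "dx": [0, 0], "dy": [0, 0], "dz": [0.001, 0], "drx": [0, 0], "dry": [0, 0], "drz": [0, 0]}' |f
python3 -m inch '{"finger_gap": [0, 0], "dx": [0, 0], "dy": [0, 0], "dz": [0.0005, 0], "drx": [0, 0], "dry": [0, 0], "drz": [0, 0]}' |f
```

```text
position: [0.5452, -0.2432, 0.139]
contact_force: [-0.1, 0.3, -1.5]
position: [0.5457, -0.2434, 0.1387]
contact_force: [0.1, -0.1, -0.5]
position: [0.5457, -0.2434, 0.1377]
contact_force: [-0.4, -0.0, -1.3]
position: [0.5457, -0.2433, 0.1366]
contact_force: [-0.6, 0.1, -2.4]
position: [0.5458, -0.2434, 0.1364]
contact_force: [0.1, -0.0, -1.1]
```

```bash
f(){ grep -E "position|contact|width"; }
python3 -m inch '{"finger_gap": [0, 0, 0], "dx": [0, 0, 0], "dy": [0, 0, 0], "dz": [0.0004, 0, 0], "drx": [0, 0, 0], "dry": [0, 0, 0], "drz": [0, 0, 0]}' |f
python3 -m inch '{"finger_gap": [0.02, 0.025, 0.04, 0.05, 0.06], "dx": [0, 0, 0, 0, 0], "dy": [0, 0, 0, 0, 0], "dz": [0, 0, 0, 0, 0], "drx": [0, 0, 0, 0, 0], "dry": [0, 0, 0, 0, 0], "drz": [0, 0, 0, 0, 0]}' 10 |f
python3 -m inch '{"finger_gap": [0.06, 0.06, 0.06], "dx": [0, 0, 0], "dy": [0, 0, 0], "dz": [0, 0, 0], "drx": [0, 0, 0], "dry": [0, 0, 0], "drz": [0, 0, 0]}' |f
```

```text
position: [0.5458, -0.2434, 0.1364]
contact_force: [-1.4, 1.2, 2.0]
width: 0.0156
position: [0.5457, -0.2434, 0.1357]
contact_force: [0.4, 0.2, 0.3]
width: 0.0397
position: [0.5457, -0.2434, 0.1359]
contact_force: [0.3, 0.4, 0.7]
width: 0.0579
```

Released. I'm rising clear and checking numerically that the rod hangs where it did before.

```bash
f(){ grep -E "position|contact|width|t:"; }
python3 -m inch '{"finger_gap": [0.07, 0.08, 0.09, 0.09, 0.09], "dx": [0, 0, 0, 0, 0], "dy": [0, 0, 0, 0, 0], "dz": [-0.005, -0.015, -0.03, -0.035, -0.035], "drx": [0, 0, 0, 0, 0], "dry": [0, 0, 0, 0, 0], "drz": [0, 0, 0, 0, 0]}' |f
python3 -m inch '{"finger_gap": [0.09, 0.09, 0.09, 0.09, 0.09], "dx": [-0.03, -0.04, -0.04, -0.04, -0.04], "dy": [0, 0, 0, 0, 0], "dz": [-0.02, 0, 0, 0, 0], "drx": [0, 0, 0, 0, 0], "dry": [0, 0, 0, 0, 0], "drz": [0, 0, 0, 0, 0]}' |f
python3 -m inch '{"finger_gap": [0.09, 0.09, 0.09, 0.09, 0.09], "dx": [-0.04, -0.03, -0.01, 0, 0], "dy": [0, 0, 0, 0, 0], "dz": [0, 0, 0, 0, 0], "drx": [0, 0, 0, 0, 0], "dry": [0, 0, 0, 0, 0], "drz": [0, 0, 0, 0, 0]}' |f
python3 - <<'E'
from fit import *
for n in ("scene","top"):
    a=cv2.imread(f"pics/{n}0.png").astype(int);b=eyes.read_camera(n)[...,::-1].astype(int);cv2.imwrite(f"pics/{n}9.png",b)
    def red(w):
        g=(w[...,2]>130)&(w[...,1]<60)&(w[...,0]<70); k,l,st,c=cv2.connectedComponentsWithStats(g.astype(np.uint8)); i=1+st[1:,4].argmax(); return st[i].tolist(),c[i].round(1).tolist()
    print(n,"red",red(a),red(b))
    d=(np.abs(a-b).sum(2)>90).astype(np.uint8);d=cv2.morphologyEx(d,cv2.MORPH_OPEN,np.ones((2,2)))
    k,l,st,c=cv2.connectedComponentsWithStats(d);print("changed",[s.tolist() for s in st[1:] if s[4]>25])
    w=b;g=(w[...,1]>w[...,2]*1.5)&(w[...,1]>w[...,0]*1.3)&(w[...,1]>50)
    k,l,st,c=cv2.connectedComponentsWithStats(g.astype(np.uint8));print("green",[s.tolist() for s in st[1:] if s[4]>12])
E
```

```text
t: 30.38
position: [0.5452, -0.2431, 0.2567]
contact_force: [0.0, -0.1, 1.0]
width: 0.0869
t: 30.8
position: [0.3645, -0.3052, 0.2766]
contact_force: [1.0, -0.9, -0.4]
width: 0.0899
t: 31.22
position: [0.2907, -0.3311, 0.2763]
contact_force: [0.7, -0.2, -1.0]
width: 0.0903
scene red ([126, 204, 16, 24, 164], [133.8, 214.8]) ([126, 204, 15, 23, 162], [133.3, 215.1])
changed [[0, 0, 77, 102, 3650], [169, 0, 16, 13, 118], [206, 0, 29, 23, 520], [120, 10, 18, 29, 227], [211, 22, 20, 45, 518], [187, 59, 22, 19, 243], [0, 78, 35, 45, 418], [97, 102, 11, 5, 35], [129, 123, 41, 28, 585], [39, 130, 9, 9, 48], [328, 150, 26, 27, 370], [0, 163, 70, 48, 1140], [0, 190, 86, 49, 644], [229, 217, 12, 8, 68], [223, 221, 26, 29, 422]]
green [[327, 148, 26, 28, 363]]
top red ([359, 201, 17, 11, 117], [366.9, 206.4]) ([360, 201, 16, 11, 112], [367.6, 206.1])
changed [[260, 165, 21, 31, 520], [105, 199, 21, 31, 509], [386, 283, 126, 38, 1424], [395, 322, 117, 62, 5015], [278, 343, 42, 41, 1040]]
green [[103, 198, 18, 31, 415], [121, 207, 4, 12, 44]][ WARN:0@0.919] global loadsave.cpp:1063 imwrite_ Unsupported depth image for selected encoder is fallbacked to CV_8U.
```

```bash
python3 -c "
from bench import job_done
print(job_done())"
```

```text
the job is handed in; nothing more can be done
None
```

The cartridge is out of the jar and standing upright in the walnut tray, unhooked. The rod hangs back in its fork stand within a pixel of where it started, the top view shows nothing else moved, and I handed the job in at about 31 s; the verdict was not shown.

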